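# Find the empty bay of the specimen box and open its lid

### The job

Three of the four bays of the specimen box are full, so their lids rest on what is inside; only the lid of the empty bay rocks. Press lightly on the far half of each lid until you find the one that rocks, then push its raised near half up and away from you with your fingertips until the lid stands open, nearly upright, and leave it so. Do not force any lid, and do not move or pick up any of the things around the box.

Things in the scene. Friction and masses are not known exactly. Their poses are not given: they have to be found in the camera images.
- box: Fixed aluminium box, 121 (x) x 392 (y) x 76 mm high, four lidded bays in a row along y. Origin: centre of its underside; x away from the robot, y left along the row, z up. Walls and partitions end level with the lids' top faces, 76 mm above the bench. A raised lid edge rises along a 50 mm arc as it opens and can jam on a finger that pushes straight ahead: rise with it.
- lid_1_pivot (a point): Fixed point on the pivot axis of lid 1 (leftmost seen from the robot), at mid-lid, 72 mm above the bench, axes as the box's. The lid is a flat grey plate 100 (x) x 84 (y) x 8 mm turning about this centre line, along the box's y: top face 4 mm above this point, edges 50 mm either side. Lids are 96 mm apart. Only the far half (+x) can go down; the near half then rises.
- lid_1 (a joint): Angle of lid 1 in rad: 0 level and closed, growing as its far half goes down, 1.5 at the end stop (almost upright). Over a full bay it stops on the specimen at about 0.05 rad (2 to 3 mm at the far edge); over the empty bay it turns freely. The hinge is stiff (0.05 N m: 1 to 3 N at the fingertip) and the lid stays where it is left.
- lid_2_pivot (a point): Fixed point on the pivot axis of lid 2 (second from the left seen from the robot), at mid-lid, 72 mm above the bench, axes as the box's. The lid is a flat grey plate 100 (x) x 84 (y) x 8 mm turning about this centre line, along the box's y: top face 4 mm above this point, edges 50 mm either side. Lids are 96 mm apart. Only the far half (+x) can go down; the near half then rises.
- lid_2 (a joint): Angle of lid 2 in rad: 0 level and closed, growing as its far half goes down, 1.5 at the end stop (almost upright). Over a full bay it stops on the specimen at about 0.05 rad (2 to 3 mm at the far edge); over the empty bay it turns freely. The hinge is stiff (0.05 N m: 1 to 3 N at the fingertip) and the lid stays where it is left.
- lid_3_pivot (a point): Fixed point on the pivot axis of lid 3 (third from the left seen from the robot), at mid-lid, 72 mm above the bench, axes as the box's. The lid is a flat grey plate 100 (x) x 84 (y) x 8 mm turning about this centre line, along the box's y: top face 4 mm above this point, edges 50 mm either side. Lids are 96 mm apart. Only the far half (+x) can go down; the near half then rises.
- lid_3 (a joint): Angle of lid 3 in rad: 0 level and closed, growing as its far half goes down, 1.5 at the end stop (almost upright). Over a full bay it stops on the specimen at about 0.05 rad (2 to 3 mm at the far edge); over the empty bay it turns freely. The hinge is stiff (0.05 N m: 1 to 3 N at the fingertip) and the lid stays where it is left.
- lid_4_pivot (a point): Fixed point on the pivot axis of lid 4 (rightmost seen from the robot), at mid-lid, 72 mm above the bench, axes as the box's. The lid is a flat grey plate 100 (x) x 84 (y) x 8 mm turning about this centre line, along the box's y: top face 4 mm above this point, edges 50 mm either side. Lids are 96 mm apart. Only the far half (+x) can go down; the near half then rises.
- lid_4 (a joint): Angle of lid 4 in rad: 0 level and closed, growing as its far half goes down, 1.5 at the end stop (almost upright). Over a full bay it stops on the specimen at about 0.05 rad (2 to 3 mm at the far edge); over the empty bay it turns freely. The hinge is stiff (0.05 N m: 1 to 3 N at the fingertip) and the lid stays where it is left.
- beaker: Loose clear plastic beaker, 72 mm across, 85 mm high, standing beyond the left end of the box. Origin at the centre of its underside. A bystander.
- mould: Loose dark steel open cube mould, 75 x 75 mm foot, 55 mm high, standing beyond the right end of the box. Origin at the centre of its underside. A bystander.
- brush: Loose brush, 170 mm long, 20 mm high, lying in front of the box on the robot's side, roughly parallel to the row. Origin at the middle of its underside. A bystander.
- cube: Loose grey mortar cube, 50 mm, standing behind the box on its far side. Origin at the centre of its underside. A bystander.

How it is judged (in metres and radians):
On the way, in this order (a step that is already met when the one before it is completed fails the run):
1. a lid has been rocked (turned past 0.15 rad) (value of joint any of lid_1, lid_2, lid_3, lid_4 above 0.15 rad).
2. that lid has been pushed open past 1.2 rad (value of joint any of lid_1, lid_2, lid_3, lid_4 above 1.2 rad), for 0.2 s.
At the end, for the whole second after the job is handed in: The lid of the empty bay stands open at more than 1.2 rad (about 70 degrees) and at rest, the other three lids are down (under 0.12 rad), and the beaker, mould, brush and cube are within 20 mm of where they were (((value of joint lid_1 above 1.2 rad and value of joint each of lid_2, lid_3, lid_4 below 0.12 rad) or (value of joint lid_2 above 1.2 rad and value of joint each of lid_1, lid_3, lid_4 below 0.12 rad) or (value of joint lid_3 above 1.2 rad and value of joint each of lid_1, lid_2, lid_4 below 0.12 rad) or (value of joint lid_4 above 1.2 rad and value of joint each of lid_1, lid_2, lid_3 below 0.12 rad)) and velocity of joint lid_1 between -0.05 and 0.05 rad/s and velocity of joint lid_2 between -0.05 and 0.05 rad/s and velocity of joint lid_3 between -0.05 and 0.05 rad/s and velocity of joint lid_4 between -0.05 and 0.05 rad/s and distance of each of beaker, mould, brush, cube from where it was at the start of the episode below 0.02 m); the robot touches nothing.
It fails at once if the beaker was lifted or moved more than 20 mm (distance of beaker from where it was at the start of the episode above 0.02 m).
It fails at once if the mould was lifted or moved more than 20 mm (distance of mould from where it was at the start of the episode above 0.02 m).
It fails at once if the brush was lifted or moved more than 20 mm (distance of brush from where it was at the start of the episode above 0.02 m).
It fails at once if the cube was lifted or moved more than 20 mm (distance of cube from where it was at the start of the episode above 0.02 m).
It fails at once if the box or a lid was pushed with more than 60 N (contact force between any of the fingers, the arm and box above 60 N).
It also fails if it takes over 45 s, if anything falls off the work surface, if the arm or the gripper's body presses on something with over 40 N, if the wrist force passes 120 N, or if a joint passes its speed limit or range.

### The arm

A 6-joint arm with a two-finger parallel gripper is mounted at the origin on the work surface. World frame = base frame: x ahead of the robot, y to its left, z up, the work surface at z = 0. Lengths are in mm, angles in degrees, forces in N, time in s.
With the tool pointing down it reaches from about 300 to 850 mm from the base axis. Payload 4.2 kg.
Tool frame: the origin (TCP) lies on the centre line of the jaws, within the pads' length; the fingertips stand 14 mm ahead of it and the grasp point (between the pads) lies 5 mm behind it; z points along the fingers, y is the direction in which the jaws open and shut (so a half turn about z gives the same grasp; the last joint's range is limited). The gripper opens to 91 mm and grips with 3 to 60 N. Pads are 32 mm wide; open, the fingers measure 118 mm over their backs; the gripper's body (76 mm by 178 mm) begins 60 mm behind the grasp point.
Start: joints at [76.089, 18.312, 89.639, -0, 72.044, -1.146], TCP at [127.053, 560.802, 227.976] pointing down, gripper open.
Joint ranges: [-177.97, 177.97], [-48.28, 115.42], [12.27, 149.76], [-77.06, 257.06], [2.81, 150.46], [-146.56, 146.56]. Speed limits (degrees/s): [147.25, 147.25, 180, 180, 180, 180].

### API

Orientations are given as [roll, pitch, yaw] about the fixed x, y, z axes, in that order (R = Rz(yaw) Ry(pitch) Rx(roll)).
In Python, from workcell import env gives the robot as it stands.
- The arm moves only by the tool play_rows, never from a script. Its argument "increments" is a list of rows, each a list of 5 numbers: the shift along the world's x, y, z in mm, then the turn about the world's z in degrees, then the closure, from 0 (fully open) to 1 (shut). In form: [[x, y, z, yaw, fingers], ...]. A call has 1 to 20 rows; each row shifts and turns the commanded pose from where the row before left it; what a row does not reach is not made up. A row lasts 1/8 s, in which the tool goes at most 62.5 mm and 10.7 degrees, less where a joint would pass 70% of its speed; a pose out of reach is approached as far as the arm can. A call is refused whole if a number of a shift passes 62.5 or a number of a turn 10.7, either way. A call with a gripper value outside its range is refused whole. The fingers move at their own pace and stop on an object; "newtons" is the grip in N (left out, the last holds). Time passes only in rows, so rows that do not move let the fingers close. It gives the time, the measured TCP pose, the force and the opening at its end, in the units of the state.
- env.state(): the state, without advancing time (a new reading comes with each control period).
- env.grab_frame(name): name is "scene" or "side" or "wrist"; returns the picture (400x640x3 uint8, red, green, blue); there is no depth.
- env.calibration(name): a dict with "fx", "fy", "cx", "cy" (pixels), "R" (3x3) and "t" (3): a world point X has camera coordinates R X + t; the wrist camera has in their place "hand_eye" (4x4, takes a point from camera to tool coordinates, whose origin is the TCP and whose axes are the flange's). Camera axes: x right, y down, z forward; pixel columns grow to the right and rows downward; lengths in mm; the calibration is good to about 2 mm. A picture is of the moment at which its call begins: read the wrist's pose just before it. calibration takes no time and is no camera call.
- env.job_done(): hands the job in, once; it reports no verdict.
The state is a dict: "time_s": time; "qpos": joint angles; "qvel": joint speeds; "effort": joint torques, N m; "ee_pos": TCP position; "ee_rot": TCP orientation; "force": force on the tool from outside, world axes, zero at the start; "torque": the same for the moment, N m; "gripper_width": finger opening in mm.
Only numpy, scipy, OpenCV 4.12 (cv2) and the standard library are available. Lean on these libraries where they do the work, as an engineer would, in place of code of your own. Each camera call takes 0.05 s, during which the arm holds its last target.

## Working session

There is one attempt and no reset: what is moved stays moved. The work goes in short steps, Python scripts to look and compute and a tool call to move; the robot and the scene stay as the last step left them, time stands still between calls to the robot, and variables do not carry over. Pictures are saved under pics/ and viewed, and the job is handed in when it is done.

Besides the shell and the picture viewer there is one more tool, called after "Call:" in YAML: its name, and indented under it one key for each argument. play_rows: Moves the arm, as the interface text tells. Its arguments: {"type":"object","properties":{"increments":{"type":"array"},"newtons":{"type":"number"}},"required":["increments"]}

```bash
mkdir -p pics
python3 - <<'E'
from workcell import env
import cv2
for n in("scene","side","wrist"):
    s=env.state() 
    im=env.grab_frame(n); cv2.imwrite(f"pics/{n}0.png",im[:,:,::-1]); c=env.calibration(n); print(n,c)
print(env.state())
E
```

```text
scene {'fx': 434.97924820405143, 'fy': 434.97924820405143, 'cx': 316.2812977335668, 'cy': 200.08331974641064, 'R': array([[-0.63965059,  0.76866506,  0.00107274],
       [ 0.59077529,  0.49251012, -0.63907616],
       [-0.49176385, -0.4081517 , -0.76914271]]), 't': array([ 370.70709788, -282.55517143, 1447.48765899])}
side {'fx': 461.91830804766977, 'fy': 461.91830804766977, 'cx': 310.7712790241541, 'cy': 194.02286185101246, 'R': array([[-0.99796845, -0.06057184, -0.01974914],
       [-0.01807902,  0.56648566, -0.82387326],
       [ 0.06109112, -0.82184247, -0.5664299 ]]), 't': array([ 566.78095865,   71.43710655, 1186.98211744])}
wrist {'fx': 355.2505601048388, 'fy': 355.2505601048388, 'cx': 323.08635797927013, 'cy': 202.7468847370248, 'hand_eye': array([[-4.29798095e-04, -9.61757926e-01, -2.73900544e-01,
         7.67576560e+01],
       [ 9.99999867e-01, -3.34992613e-04, -3.92902606e-04,
         3.27728044e-01],
       [ 2.86122537e-04, -2.73900676e-01,  9.61757941e-01,
        -1.56629959e+02],
       [ 0.00000000e+00,  0.00000000e+00,  0.00000000e+00,
         1.00000000e+00]])}
{'time_s': 0.15, 'qpos': array([ 7.60890707e+01,  1.83429823e+01,  8.96904951e+01, -8.03339912e-04,
        7.20448324e+01, -1.14398804e+00]), 'qvel': array([-0.04678463, -0.14993464, -0.07485767,  0.03548477,  0.06559147,
       -0.09923465]), 'effort': array([-1.45345977e-03, -4.12774837e+01, -2.32154739e+01,  7.25741847e-02,
        4.32987814e-02, -7.35391131e-05]), 'ee_pos': array([126.96281196, 560.43004806, 227.31488199]), 'ee_rot': array([-1.79921691e+02, -7.99732778e-04,  1.67233306e+02]), 'force': array([ 0.33907445, -0.07590813, -0.87215642]), 'torque': array([-0.05547661, -0.00587069, -0.00834515]), 'gripper_width': 91.41108614324254}
```

View pics/scene0.png

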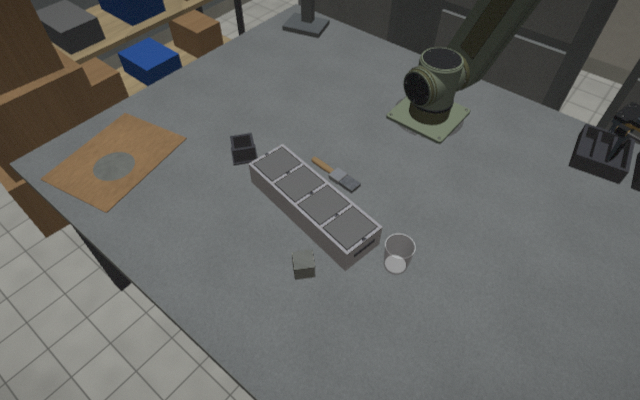

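View pics/side0.png

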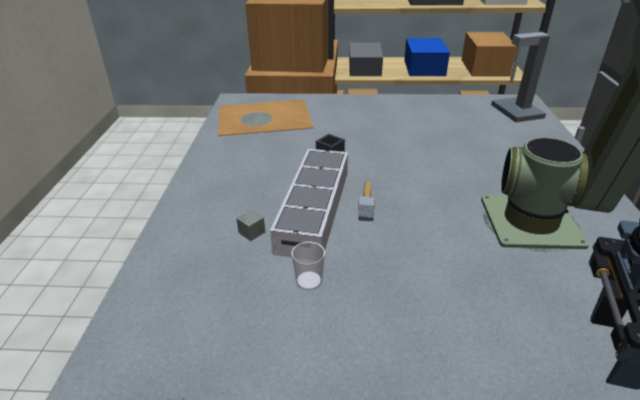

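View pics/wrist0.png

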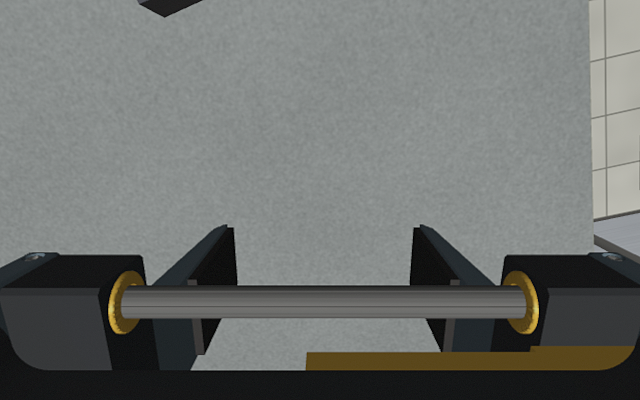

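The scene view shows the box with lid corners at about (277,148), (252,168), (378,230) and (347,250). The brush is at (335,172), the beaker at (398,255), the mould at (243,148) and the cube at (303,264). Next I'll take finer measurements from crops.

```bash
cat > h.py <<'E'
import numpy as np,cv2
from workcell import env
def ray(c,px,z):
    K=np.array([[c['fx'],0,c['cx']],[0,c['fy'],c['cy']],[0,0,1]])
    d=c['R'].T@np.linalg.inv(K)@np.array([px[0],px[1],1.]); o=-c['R'].T@c['t']
    return o+d*(z-o[2])/d[2]
def proj(c,X):
    p=c['R']@np.array(X,float)+c['t']; return np.array([c['fx']*p[0]/p[2]+c['cx'],c['fy']*p[1]/p[2]+c['cy']])
E
python3 - <<'E'
from h import *
for n,roi in (("scene",(235,130,185,140)),("side",(265,130,95,135))):
    im=cv2.imread(f"pics/{n}0.png"); x,y,w,h=roi; c=env.calibration(n)
    cr=im[y:y+h,x:x+w]; s=4
    cv2.imwrite(f"pics/{n}0_crop.png",cv2.resize(cr,None,fx=s,fy=s,interpolation=cv2.INTER_CUBIC))
    g=cv2.cvtColor(cr,cv2.COLOR_BGR2GRAY)
    print(n,[int(g[int(v)-y,int(u)-x]) for u,v in ([(277,163),(300,181),(325,203),(350,228)] if n=="scene" else [(325,158),(318,176),(312,195),(302,219)])])
    for lo,hi in((70,110),(60,95),(75,100)):
        m=cv2.inRange(g,lo,hi)
        m=cv2.morphologyEx(m,cv2.MORPH_OPEN,np.ones((3,3)))
        cs,_=cv2.findContours(m,cv2.RETR_LIST,cv2.CHAIN_APPROX_NONE)
        for k in cs:
            a=cv2.contourArea(k)
            if 250<a<2500:
                M=cv2.moments(k); p=(M['m10']/M['m00']+x,M['m01']/M['m00']+y)
                print(lo,hi,int(a),np.round(p,1),ray(c,p,76).round(0))
E
```

```text
scene [106, 101, 103, 107]
70 110 519 [399.9 247.2] [553. 234.  76.]
70 110 2059 [314.7 226.8] [636.  42.  76.]
70 110 801 [276.6 163.6] [ 538. -177.   76.]
60 95 1889 [314.6 226.6] [636.  41.  76.]
75 100 1628 [310.4 225.4] [639.  31.  76.]
side [121, 120, 119, 119]
70 110 902 [307.8 227.2] [565. 137.  76.]
60 95 348 [333.4 208.5] [507.  63.  76.]
75 100 363 [333.2 209.3] [508.  66.  76.]
```

View pics/scene0_crop.png

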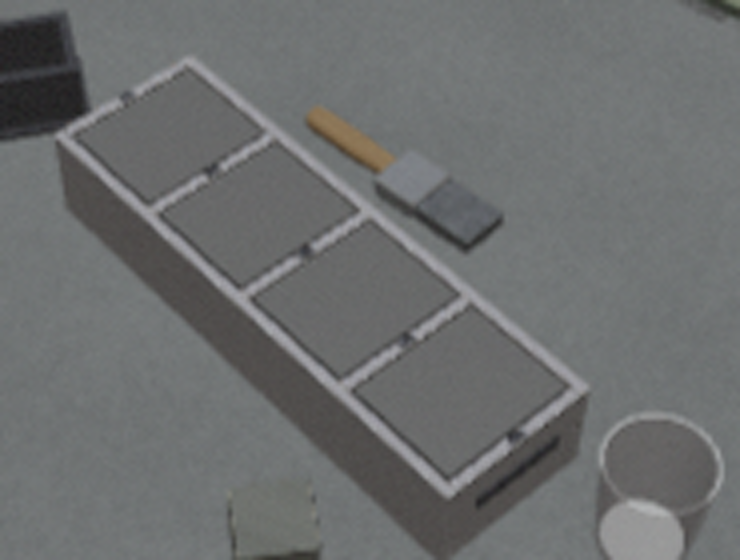

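View pics/side0_crop.png

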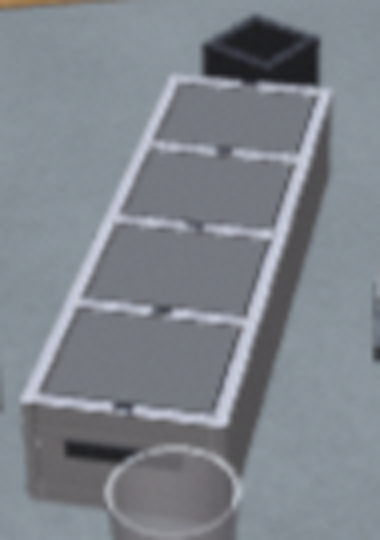

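Run:
```python
from h import *
P={"scene":[(282.2,144.6),(249.2,164),(347.5,253.7),(382,226.8)],"side":[(347.3,152.7),(308,149.4),(271.5,230.2),(321.3,236)]}
P={k:[np.array(p)-0.4 for p in v] for k,v in P.items()}
for n,v in P.items():
    c=env.calibration(n); W=np.array([ray(c,p,76) for p in v])[:,:2]
    print(n,W.round(1).tolist(),'ctr',W.mean(0).round(1))
    e=(W[3]-W[0]+W[2]-W[1])/2; f=(W[1]-W[0]+W[2]-W[3])/2
    print(np.linalg.norm(e),np.linalg.norm(f),'yaw',np.degrees(np.arctan2(-e[0],e[1])),np.degrees(np.arctan2(f[1],f[0])))
c=env.calibration("scene")
for nm,p,z in [("brush handle",(313,158),10),("brush tip",(354,188),10),("brush near corner",(360,183),15),("mould top",(244,137),55),("beaker rim",(400,243),85),("cube top",(303,256),50)]:
    print(nm,ray(c,p,z).round(0))
```

```text
scene [[471.6, -218.5], [586.9, -235.5], [646.1, 148.4], [530.5, 166.2]] ctr [558.8 -34.8]
388.79156286713254 116.74928198094791 yaw -8.733348376109666 -8.57066403885643
side [[473.7, -215.7], [590.0, -232.7], [648.6, 150.1], [533.5, 166.6]] ctr [561.4 -32.9]
387.11250583503505 116.887918579435 yaw -8.79242677765482 -8.234388583583977
brush handle [ 406. -157.   10.]
brush tip [424.   9.  10.]
brush near corner [402.  13.  15.]
mould top [ 505. -342.   55.]
beaker rim [549. 229.  85.]
cube top [705.  63.  50.]
```

Box centre is about (560, -34) with yaw of about -8.7°. The lid centres work out to L1 (582,108), L2 (567,13.5), L3 (553,-81) and L4 (538,-176). I'll close the gripper and go above the far half of lid 1.

Call:
play_rows:
  increments:
    - [30,-28,0,1,1]
    - [30,-28,0,1,1]
    - [30,-28,0,1,1]
    - [30,-29,0,1,1]
    - [30,-29,0,0,1]
    - [30,-29,0,0,1]
    - [30,-29,0,0,1]
    - [30,-29,0,0,1]
    - [30,-29,0,0,1]
    - [30,-29,0,0,1]
    - [30,-29,0,0,1]
    - [30,-29,-10,0,1]
    - [30,-29,-20,0,1]
    - [30,-28,-20,0,1]
    - [30,-28,-20,0,1]
    - [35,-27,-20,0,1]
    - [0,0,-10,0,1]
    - [0,0,0,0,1]
    - [0,0,0,0,1]
  newtons: 20

```text
time_s: 2.52
ee_pos: [611.6, 104.6, 128.6]
ee_rot: [180.0, 0.0, 171.3]
force: [0.0, 0.3, 0.1]
gripper_width: 0.4
```

Run:
```python
from h import *
a=env.grab_frame("side")[:,:,::-1]; b=env.grab_frame("wrist")[:,:,::-1]
a=cv2.resize(a[90:290,200:450],(800,640))[:560]
cv2.imwrite("pics/s1.png",a); cv2.imwrite("pics/w1.png",b)
```

```text
(no output)
```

View pics/s1.png

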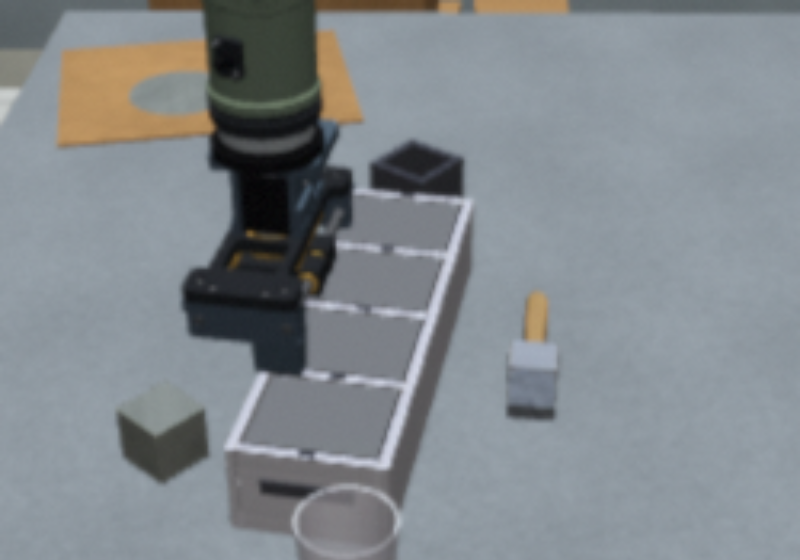

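View pics/w1.png

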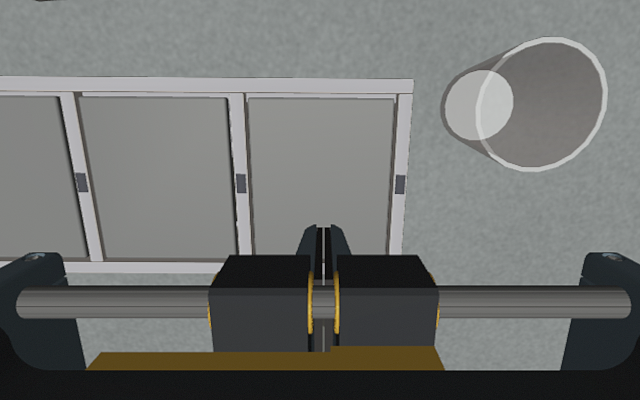

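The wrist view shows lid 1 ahead of the fingers, with pivot marks at (240,183) and (400,184) and box corners at (414,79) and (402,262). I'll use these to refine the box pose.

```bash
cat >> h.py <<'E'
from scipy.spatial.transform import Rotation as Ro
def wray(px,z,s=None):
    s=s or env.state(); c=env.calibration("wrist"); H=c['hand_eye']
    T=np.eye(4);T[:3,:3]=Ro.from_euler('xyz',s['ee_rot'],degrees=True).as_matrix();T[:3,3]=s['ee_pos']
    A=T@H; d=A[:3,:3]@np.array([(px[0]-c['cx'])/c['fx'],(px[1]-c['cy'])/c['fy'],1]); o=A[:3,3]
    return o+d*(z-o[2])/d[2]
E
python3 - <<'E'
from h import *
C=np.array([560.,-34]);t=np.radians(-8.7);u=np.array([np.cos(t),np.sin(t)]);v=np.array([-u[1],u[0]])
for nm,p in [("mark12",(240.5,183)),("mark1 end",(400.5,184)),("mark23",(81.5,183)),("near-left corner",(414,79.5)),("lid1 near edge L",(248,98)),("lid1 near edge R",(395,98))]:
    w=wray(p,76)[:2]; print(nm,w.round(1),'box frame',((w-C)@u).round(1),((w-C)@v).round(1))
w=env.state()['ee_pos'][:2]; print('tcp',(w-C)@u,(w-C)@v)
E
```

```text
mark12 [575.3  60. ] box frame 0.9 95.3
mark1 end [590.5 155.5] box frame 1.5 191.9
mark23 [560.7 -34.9] box frame 0.8 -0.7
near-left corner [532.1 168.5] box frame -58.2 195.9
lid1 near edge L [527.7  74.8] box frame -48.4 102.7
lid1 near edge R [540.3 157. ] box frame -48.3 185.8
tcp 30.260042196149406 144.90940176462368
```

Call:
play_rows:
  increments:
    - [0,0,-12,0,1]
    - [0,0,-12,0,1]
    - [0,0,-8,0,1]
    - [0,0,-4,0,1]
    - [0,0,-2,0,1]
    - [0,0,-2,0,1]
    - [0,0,0,0,1]

```text
time_s: 3.5
ee_pos: [612.2, 103.7, 88.4]
ee_rot: [180.0, 0.0, 171.2]
force: [-2.3, -1.1, 2.1]
gripper_width: 0.4
```

Call:
play_rows:
  increments:
    - [0,0,-2,0,1]
    - [0,0,-1,0,1]
    - [0,0,0,0,1]

```text
time_s: 3.88
ee_pos: [612.4, 103.7, 85.1]
ee_rot: [180.0, 0.0, 171.2]
force: [0.4, -1.9, 3.6]
gripper_width: 0.4
```

Run:
```python
from h import *
b=env.grab_frame("wrist")[:,:,::-1]; cv2.imwrite("pics/w2.png",b)
```

```text
(no output)
```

View pics/w2.png

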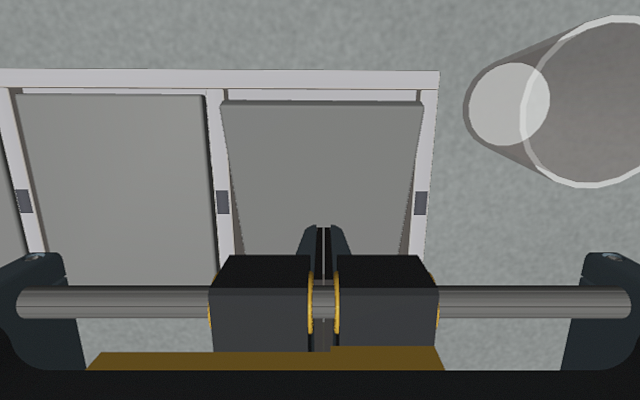

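Lid 1 rocks: its near edge, at row ~101 from (220) to (425), is raised and overlaps the partitions. I'll press it a little further to make room.

Call:
play_rows:
  increments:
    - [0,0,-2,0,1]
    - [0,0,-2,0,1]
    - [0,0,-2,0,1]
    - [0,0,-2,0,1]
    - [0,0,-2,0,1]
    - [0,0,0,0,1]

```text
time_s: 4.68
ee_pos: [612.2, 103.9, 74.6]
ee_rot: [180.0, 0.0, 171.2]
force: [1.0, 0.3, 1.8]
gripper_width: 0.6
```

Run:
```python
from h import *
b=env.grab_frame("wrist")[:,:,::-1]; cv2.imwrite("pics/w3.png",b)
a=env.grab_frame("side")[:,:,::-1]
cv2.imwrite("pics/s3.png",cv2.resize(a[130:270,250:400],(600,560),interpolation=cv2.INTER_CUBIC))
```

```text
(no output)
```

View pics/w3.png

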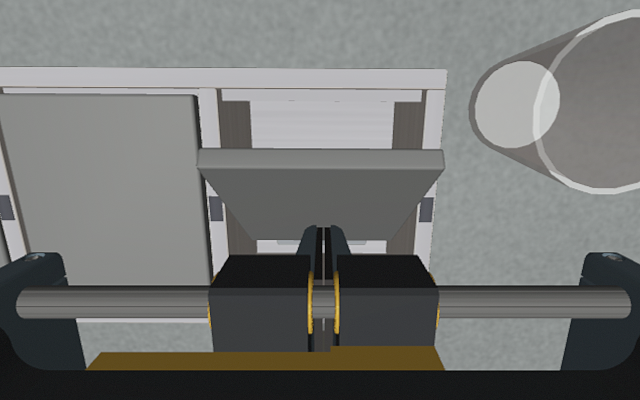

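View pics/s3.png

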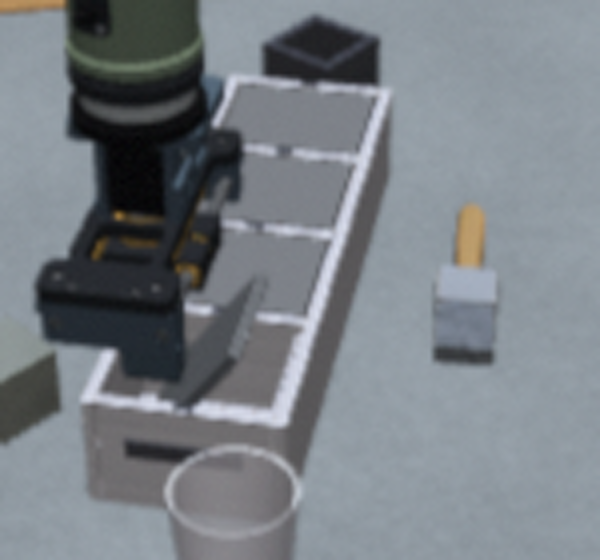

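Lid 1 is well open, at roughly 50–55°, with its near edge at row 150 in the wrist view and the empty bay visible. Next I'll withdraw upwards and go round to the near side.

Call:
play_rows:
  increments:
    - [0,0,10,0,1]
    - [0,0,20,0,1]
    - [0,0,20,0,1]
    - [0,0,20,0,1]
    - [0,0,20,0,1]
    - [0,0,10,0,1]
    - [-20,3,0,0,1]
    - [-30,5,0,0,1]
    - [-30,5,0,0,1]
    - [-23,3,0,0,1]
    - [0,0,-20,0,1]
    - [0,0,-20,0,1]
    - [0,0,-10,0,1]
    - [0,0,-4,0,1]
    - [0,0,0,0,1]

```text
time_s: 6.65
ee_pos: [509.2, 119.8, 121.0]
ee_rot: [180.0, -0.0, 171.2]
force: [1.1, -0.2, -0.0]
gripper_width: 0.5
```

Run:
```python
from h import *
b=env.grab_frame("scene")[:,:,::-1]
cv2.imwrite("pics/c4.png",cv2.resize(b[130:270,240:420],(720,560),interpolation=cv2.INTER_CUBIC))
a=env.grab_frame("side")[:,:,::-1]
cv2.imwrite("pics/s4.png",cv2.resize(a[130:270,250:400],(600,560),interpolation=cv2.INTER_CUBIC))
C=np.array([561.3,-34]);t=np.radians(-8.7);u=np.array([np.cos(t),np.sin(t)]);v=np.array([-u[1],u[0]])
w=env.state()['ee_pos'][:2]; print('tcp',(w-C)@u,(w-C)@v)
```

```text
tcp -74.50852074021405 144.2494870749078
```

View pics/c4.png

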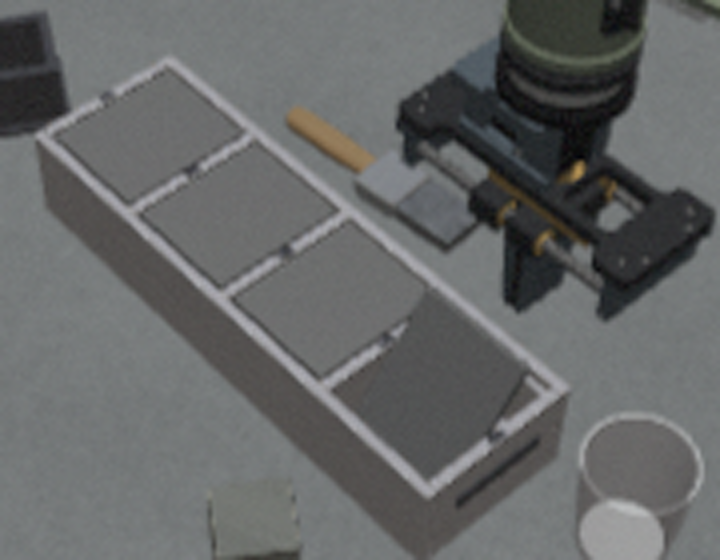

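View pics/s4.png

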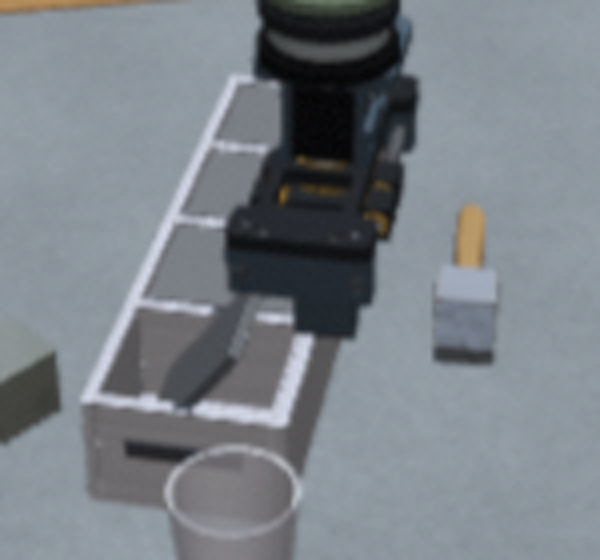

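The fingers are at u=-74, and lid 1 keeps its tilt. I'll lower 12 mm, move in, then push while rising.

Call:
play_rows:
  increments:
    - [0,0,-12,0,1]
    - [8,-1,0,0,1]
    - [8,-1,0,0,1]
    - [6,-1,0,0,1]
    - [4,-1,1,0,1]
    - [3,0,2,0,1]
    - [3,-1,2,0,1]
    - [3,0,2,0,1]
    - [3,-1,2,0,1]
    - [3,0,1,0,1]
    - [2,-1,1,0,1]
    - [0,0,0,0,1]

```text
time_s: 8.25
ee_pos: [552.5, 112.8, 120.1]
ee_rot: [180.0, 0.1, 171.2]
force: [0.8, -0.8, -0.4]
gripper_width: 0.4
```

Run:
```python
from h import *
a=env.grab_frame("side")[:,:,::-1]
cv2.imwrite("pics/s5.png",cv2.resize(a[130:270,250:400],(600,560),interpolation=cv2.INTER_CUBIC))
C=np.array([561.3,-34]);t=np.radians(-8.7);u=np.array([np.cos(t),np.sin(t)]);v=np.array([-u[1],u[0]])
w=env.state()['ee_pos'][:2]; print('tcp',(w-C)@u,(w-C)@v)
```

```text
tcp -30.927452125411286 143.7650044978143
```

View pics/s5.png

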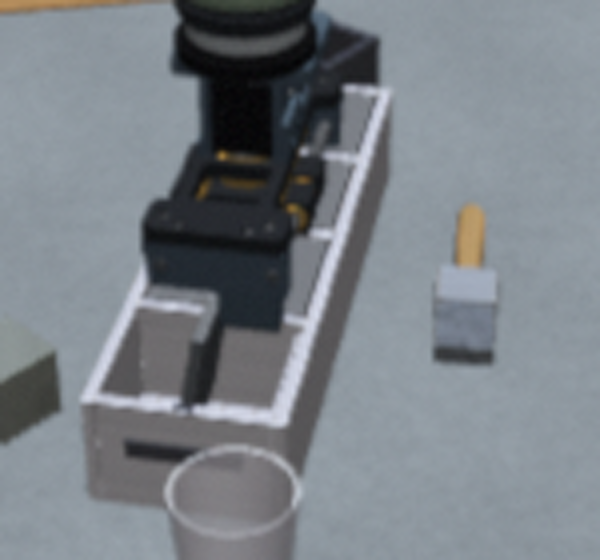

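Lid 1 is nearly vertical. A few more millimetres will give some margin before the stop.

Call:
play_rows:
  increments:
    - [2,0,0,0,1]
    - [2,-1,0,0,1]
    - [0,0,0,0,1]

```text
time_s: 8.68
ee_pos: [556.4, 111.8, 120.0]
ee_rot: [180.0, 0.0, 171.2]
force: [0.3, 0.2, -0.2]
gripper_width: 0.3
```

Call:
play_rows:
  increments:
    - [-5,1,0,0,1]
    - [-15,2,0,0,1]
    - [-25,4,0,0,1]
    - [-25,4,0,0,1]
    - [0,0,20,0,1]
    - [0,0,30,0,1]
    - [-20,0,40,0,1]
    - [-20,0,40,0,1]
    - [-30,0,30,0,1]
    - [-20,0,0,0,1]
    - [0,0,0,0,1]
    - [0,0,0,0,1]

```text
time_s: 10.18
ee_pos: [395.9, 122.7, 278.8]
ee_rot: [-180.0, -0.1, 171.2]
force: [0.1, -0.7, -0.7]
gripper_width: 0.3
```

Run:
```python
from h import *
b=env.grab_frame("scene")[:,:,::-1]
cv2.imwrite("pics/c6.png",cv2.resize(b[130:290,230:420],(760,600)[:2],interpolation=cv2.INTER_CUBIC))
a=env.grab_frame("side")[:,:,::-1]
cv2.imwrite("pics/s6.png",cv2.resize(a[130:300,235:400],(580,598),interpolation=cv2.INTER_CUBIC))
cv2.imwrite("pics/w6.png",env.grab_frame("wrist")[:,:,::-1])
```

```text
(no output)
```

View pics/c6.png

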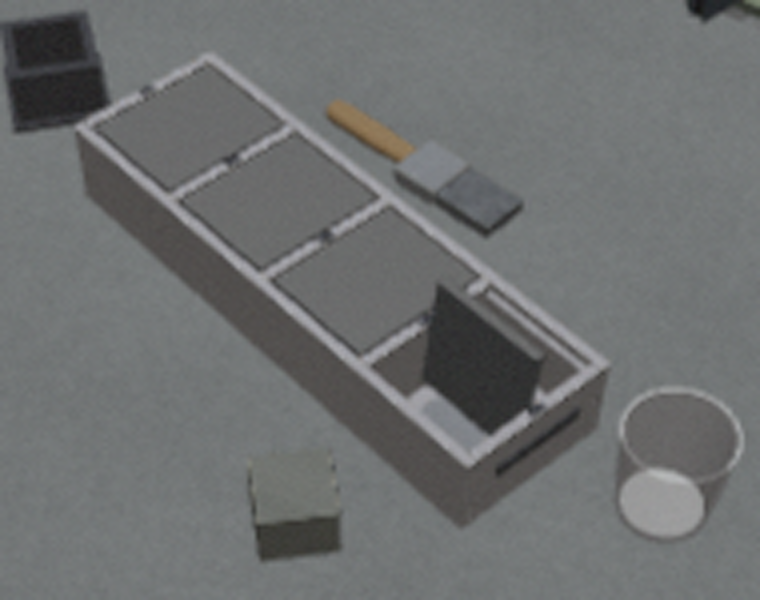

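View pics/s6.png

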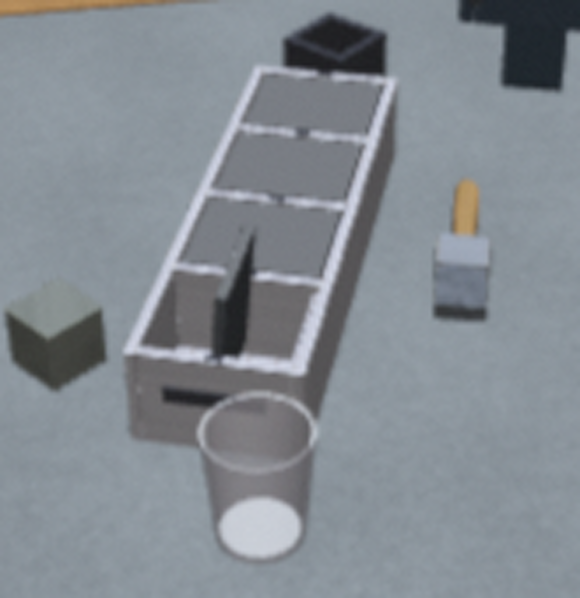

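View pics/w6.png

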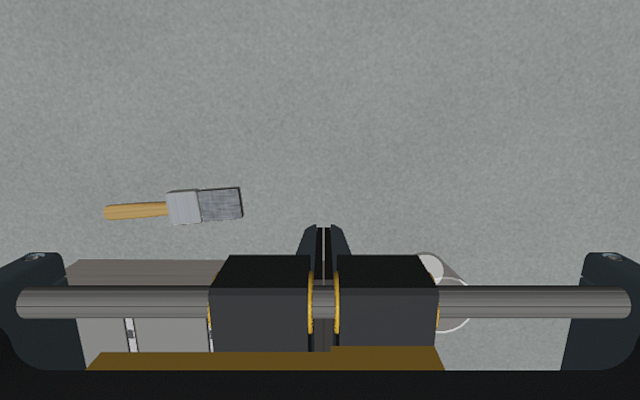

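Run:
```python
from h import *
C=np.array([561.3,-34]);t=np.radians(-8.7);u=np.array([np.cos(t),np.sin(t)]);v=np.array([-u[1],u[0]])
for th in (1.2,1.3,1.4,1.5):
  out=[]
  for n in("scene","side"):
    c=env.calibration(n)
    for vv in(186,102):   # far-top corner (top face of plate)
      uu=-50*np.cos(th)+4*np.sin(th); z=72+50*np.sin(th)+4*np.cos(th)
      P=C+uu*u+vv*v; p=proj(c,[*P,z])
      q=((p-[230,130])*[4,3.75]) if n=="scene" else ((p-[235,130])*[580/165,598/170])
      out.append(q.round(0).tolist())
  print(th,out)
```

```text
1.2 [[551.0, 352.0], [451.0, 274.0], [237.0, 301.0], [265.0, 227.0]]
1.3 [[546.0, 355.0], [446.0, 276.0], [229.0, 299.0], [258.0, 225.0]]
1.4 [[540.0, 359.0], [440.0, 280.0], [221.0, 297.0], [250.0, 224.0]]
1.5 [[534.0, 363.0], [434.0, 284.0], [214.0, 296.0], [243.0, 223.0]]
```

The observed lid corners are about (541,360) and (438,285) in the scene crop, and (216,297) and (242,228) in the side crop. They fit an angle of about 1.4–1.5 rad. The other lids are flat and the bystanders look unmoved, so I'm handing in.

Run:
```python
from workcell import env
print(env.job_done()); s=env.state(); print(s['time_s'],s['force'])
```

```text
the job is handed in; nothing more can be done
None
the job is handed in; nothing more can be done
```

The lid of the empty bay, lid 1 (leftmost), now stands open nearly upright, and the job is handed in. It was the first lid I pressed and it rocked straight away, so I never touched the other three.

- **How it was opened:** I pressed the far half of lid 1 until its near half was well up. I then went round to the near side with closed fingers and pushed the raised half up and away, rising with it. The fingers backed off and the arm was clear of everything when I handed in, at about 10 s.
- **Forces:** The highest contact force in the readings at the end of each move was about 4 N.
- **Last checks:** In the scene and side pictures, lid 1's corners fit an angle of about 1.4 to 1.5 rad, and lids 2 to 4 lie flat. The beaker, mould, brush and cube look unmoved. I compared those by eye only and did not measure their shift.
- **Disagreements:** The two fixed cameras placed the box 2 to 3 mm apart. The wrist camera put it about 1 mm further away than my first estimate, and I used that corrected value afterwards. No check failed.

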